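Gauge the chamber doors and hold the right one at its hinge

ROBOT

A 7-joint arm with a two-finger parallel gripper is mounted at the origin on a cart in front of the work surface, level with it; the furniture and walls round the work are solid. World frame = base frame: x ahead of the robot, y to its left, z up, the work surface at z = 0. Lengths are in mm, angles in rad, forces in N, time in s.
With the tool pointing down it reaches from about 400 to 875 mm from the base axis. Payload 4.4 kg.
Tool frame: the origin (TCP) lies midway between the tips of the shut fingers; the grasp point (between the pads) lies ctrl.grip_depth behind it (ctrl.grip_depth is the distance from the TCP to the grasp point, in mm); z points along the fingers, y is the line along which they close (so a half turn about z gives the same grasp; the last joint's range is limited). The gripper opens to 85 mm and grips with 20 to 120 N. Pads are 22 mm wide; open, the fingers measure 114 mm over their backs; the gripper's body (76 mm by 85 mm) begins 54 mm behind the grasp point. The pads swing forward as they close: fully open they stand 13 mm farther back than shut.
Start: joints at [1.228, 0.628, 0.038, 1.517, -0.027, 0.996, -0.02], TCP at [177.659, -625.264, 231.313] pointing down, gripper open.
Joint ranges: [-3.06, 3.06], [-0.37, 2.12], [-1.25, 1.32], [0.18, 2.47], [-1.1, 4.24], [0.23, 1.98], [-2.94, 2.94]. Speed limits (rad/s): [2.57, 2.57, 3.14, 3.14, 3.14, 3.14, 3.14].

INTERFACE

Orientations are given as [roll, pitch, yaw] about the fixed x, y, z axes, in that order (R = Rz(yaw) Ry(pitch) Rx(roll)).
In Python, from cell import ctrl gives the robot as it stands.
- The arm moves only by the tool carry_out, never from a script. Its argument "deltas" is one flat list of numbers, 7 for each row, row after row: the turn, a rotation vector about the tool's x, y, z in degrees, then the shift along the tool's x, y, z in m, then the closure, from -1 (fully open) to 1 (shut). In form: [wx, wy, wz, dx, dy, dz, claw, wx, wy, wz, dx, dy, dz, claw, ...]. A call has 1 to 12 rows; each row shifts and turns the commanded pose from where the row before left it, along the tool's axes as they then stand; what a row does not reach is not made up. A row lasts 1/8 s, in which the tool goes at most 62.5 mm and 10.7 degrees, less where a joint would pass 70% of its speed; a pose out of reach is approached as far as the arm can. A call with a gripper value outside its range is refused whole. The fingers move at their own pace and stop on an object; the grip force is fixed at half the most. Time passes only in rows, so rows that do not move let the fingers close. It gives the time, the measured TCP pose, the force, the opening and the grip force at its end, in the units of the state.
- ctrl.read_state(): the state, without advancing time (a new reading comes with each control period).
- ctrl.get_image(name): name is "scene" or "top" or "wrist"; returns the picture (400x640x3 uint8, red, green, blue); there is no depth.
- ctrl.calibration(name): a dict with "mtx" (3x3 intrinsics, pixels), "distortion" ([k1, k2, p1, p2, k3] as OpenCV has them; the pictures are not rectified), "R" (3x3) and "t" (3): a world point X has camera coordinates R X + t. Camera axes: x right, y down, z forward; pixel columns grow to the right and rows downward; lengths in mm; the calibration is good to about 2 mm. A picture is of the moment at which its call begins: read the wrist's pose just before it. calibration takes no time and is no camera call; for the wrist camera it gives the pose at the moment of the call.
- ctrl.finish_job(): hands the job in; it is judged then, once.
The state is a dict: "clock": time; "qpos": joint angles; "qd": joint speeds; "tau": joint torques, N m; "eef_pos": TCP position; "tool_rot": TCP orientation; "force": force on the tool from outside, world axes, zero at the start; "torque": the same for the moment, N m; "width": finger opening in mm; "gripper_force": force on a finger pad.
Only numpy, scipy, OpenCV 4.12 (cv2) and the standard library are available. Lean on these libraries where they do the work, as an engineer would, in place of code of your own. Each camera call takes 0.05 s, during which the arm holds its last target. There are 200 camera calls.

TASK

Two doors for the small sample chamber came back from the workshop, but only one has had its hinge knuckle reamed to size: it is the one whose knuckle goes down over the gauge pin all the way onto the collar. Find it that way and leave the other door standing upright on the bench. Then bring the good door, standing open, with its knuckle between the two knuckles of the chamber and right back into the seat there, so that the three holes line up for the hinge pin, and finish while still holding it there, upright and clear of the bench; do not let go. Leave the caliper, the vial and the beaker alone.

Things in the scene. Friction and masses are not known exactly. Their poses are not given: they have to be found in the camera images.
- door_a: aluminium door standing on the bench, one of two alike but for the bore: panel 70 (own x) x 24 (own y) x 85 high (own z), 0.2 to 0.35 kg; origin at the centre of the panel's underside; knuckle on its +x end. One door's bore is 10 and goes fully onto the gauge, the other's is 6.4 and stops on the pin's nose about 28 higher
- door_a_knuckle (a point): the middle of the lower mouth of door_a's knuckle, on the bore's axis: 51 from the door's origin along own +x, 25 above the underside; z along the bore. The knuckle is an upright tube, 18 outside diameter, 30 high, on a web 10 thick and 7 long
- door_a_top (a point): the middle of door_a's top edge, 85 above the underside; grip here from above across the 24 thickness (own y). The top 28 is plain on both faces; lower down there is a black knob on the -y face (up to 45 above the underside, 17 proud) and a flat rubber plug on the +y face (up to 56 above it, 3.5 proud)
- door_b: the other aluminium door, the same outside as door_a, origin and axes alike, bore as told there; the two stand side by side and change places
- door_b_knuckle (a point): the middle of the lower mouth of door_b's knuckle, on the bore's axis: 51 from the door's origin along own +x, 25 above the underside; z along the bore. The knuckle is an upright tube, 18 outside diameter, 30 high, on a web 10 thick and 7 long
- door_b_top (a point): the middle of door_b's top edge, 85 above the underside; grip here from above across the 24 thickness (own y). The top 28 is plain on both faces; lower down there is a black knob on the -y face (up to 45 above the underside, 17 proud) and a flat rubber plug on the +y face (up to 56 above it, 3.5 proud)
- gauge: upright gauge fixed on the bench: round foot 60 diameter, 15 high, post of 14 diameter to a flat collar 50 above the bench, on it the steel pin of 8 diameter, straight for 26, then a tapered nose 10 long; top 86 above the bench. Origin on its axis at bench level
- gauge_collar (a point): the middle of the gauge's collar, at the foot of the pin, 50 above the bench; a knuckle's lower mouth lies here when it is fully down (door underside then 25 above the bench, panel beside the post)
- chamber: white sample chamber fixed on the bench, 112 high; own -x is its front. Origin on its hinge axis at bench level; front plane 13 behind the axis (own +x), sides at own y -20 and +100, doorway on the +y side of the hinge. A door with own x along the chamber's own x stands open square to the front
- chamber_hinge (a point): on the hinge axis, top of the lower chamber knuckle, 34 above the bench; z along the axis, x into the seat. Both chamber knuckles: 18 outside, 10 bore, 14 to 34 and 70 to 90 above the bench. The gap of 36 between them takes the door's knuckle with 6 play in height
- chamber_seat (a point): the bottom line of the seat behind the gap, 12.7 behind the hinge axis, 52 above the bench: an upright 90 degree V, 21 wide at its mouth, open to the chamber's own -x. A door knuckle pushed in along own +x until it touches both rigid flanks is on the hinge axis
- caliper: digital caliper 67 x 230 x 12 lying on the bench, to be left alone; origin under its middle
- vial: small vial with a black cap, 21 diameter x 52 high, standing on the bench, to be left alone; origin under its middle
- beaker: glass beaker, about 60 diameter x 70 high, standing on the bench, to be left alone; origin under its middle
Things that resemble listed ones, but are neither listed nor needed, are in the scene too. Leave any green look-alike of the gauge alone.

How it is judged:
By the outcome, as a careful person would: the job done as asked, in the order asked, and still so for the second after the job is handed in, while the arm keeps its last pose, push and grip.
It also fails if it takes over 64 s, if anything falls off the work surface, if the arm or the gripper's body presses on something with over 40 N, if the wrist force passes 120 N, or if a joint passes its speed limit or range.

## Working session

There is one attempt and no reset: what is moved stays moved. The work goes in short steps, Python scripts to look and compute and a tool call to move; the robot and the scene stay as the last step left them, time stands still between calls to the robot, and variables do not carry over. Pictures are saved under pics/ and viewed, at most 10 in all, crops included, and the job is handed in when it is done.

Besides the shell and the picture viewer there is one more tool, called after "Emit:" as name(argument=value, ...) on one line, values as JSON. carry_out: Moves the arm, as the interface text tells. Its arguments: {"type":"object","properties":{"deltas":{"type":"array"}},"required":["deltas"]}

```bash
mkdir -p pics; python3 - <<'E'
from cell import ctrl
import cv2,numpy as np
s=ctrl.read_state(); print({k:np.round(v,3) for k,v in s.items()}, ctrl.grip_depth)
ims=[]
for n in("scene","top"):
    im=ctrl.get_image(n); cv2.imwrite(f"pics/{n}0.png",im[...,::-1])
    c=ctrl.calibration(n); print(n,np.round(c["mtx"],1).tolist(),np.round(c["distortion"],4),np.round(c["R"],3).tolist(),np.round(c["t"],1))
E
```

```text
{'clock': np.float64(0.0), 'qpos': array([ 1.228,  0.629,  0.038,  1.518, -0.027,  0.996, -0.02 ]), 'qd': array([ 0.001,  0.   , -0.001, -0.   ,  0.001,  0.001,  0.   ]), 'tau': array([-1.0000e-03, -5.6341e+01,  1.2260e+00, -1.9344e+01,  1.1000e-02,
        1.1000e-02,  0.0000e+00]), 'eef_pos': array([ 177.489, -624.636,  230.377]), 'tool_rot': array([-3.14 ,  0.   ,  0.277]), 'force': array([ 0.47 ,  0.694, -1.113]), 'torque': array([-0.021, -0.009, -0.017]), 'gripper_force': np.float64(0.0), 'width': np.float64(85.363)} 18.700000000000003
scene [[421.2, 0.0, 322.9], [0.0, 421.2, 199.9], [0.0, 0.0, 1.0]] [-0.0594  0.      0.      0.      0.    ] [[-0.634, -0.773, -0.0], [-0.323, 0.265, -0.909], [0.703, -0.576, -0.418]] [332.1 251.6 654.3]
top [[476.1, 0.0, 323.8], [0.0, 476.1, 192.2], [0.0, 0.0, 1.0]] [-0.1262  0.      0.      0.      0.    ] [[-0.028, -1.0, -0.001], [-0.991, 0.028, -0.133], [0.133, -0.003, -0.991]] [  23.1  550.2 1290.4]
```

View pics/scene0.png

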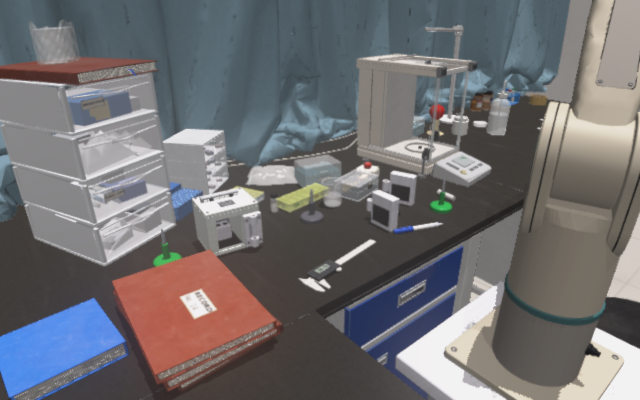

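View pics/top0.png

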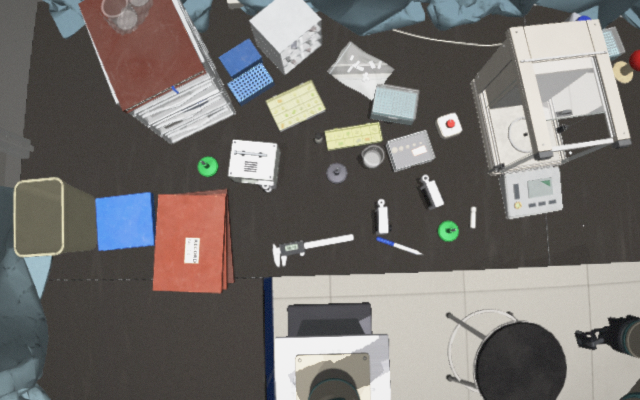

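The top view shows the chamber at about (254,163) with its knuckle at (267,186), the grey gauge at (337,172), and the doors at (382,217) and (431,191) with their knuckles toward the top. The beaker is at (373,156) and the vial at (319,139). Next I'll zoom in.

```bash
cat > h.py <<'E'
from cell import ctrl
import cv2,numpy as np
def ray(n,uv,c=None):
    c=c or ctrl.calibration(n); R=np.array(c["R"]);t=np.array(c["t"]).ravel()
    p=cv2.undistortPoints(np.array(uv,float).reshape(-1,1,2),np.array(c["mtx"]),np.array(c["distortion"])).reshape(-1,2)
    d=np.c_[p,np.ones(len(p))]@R
    return -R.T@t,d
def onz(n,uv,z,c=None):
    o,d=ray(n,uv,c); return o+d*((z-o[2])/d[:,2])[:,None]
def proj(n,X,c=None):
    c=c or ctrl.calibration(n); r,_=cv2.Rodrigues(np.array(c["R"]))
    return cv2.projectPoints(np.array(X,float).reshape(-1,1,3),r,np.array(c["t"],float).ravel(),np.array(c["mtx"]),np.array(c["distortion"]))[0].reshape(-1,2)
def tri(u1,u2,n1="scene",n2="top"):
    o1,d1=ray(n1,[u1]);o2,d2=ray(n2,[u2]);A=np.c_[d1[0],-d2[0]]
    s=np.linalg.lstsq(A,o2-o1,rcond=None)[0];a=o1+d1[0]*s[0];b=o2+d2[0]*s[1];return (a+b)/2,np.linalg.norm(a-b)
E
python3 - <<'E'
import cv2
a=cv2.imread("pics/top0.png")[130:250,225:455];cv2.imwrite("pics/tc.png",cv2.resize(a,None,fx=3.4,fy=3.4,interpolation=cv2.INTER_CUBIC))
a=cv2.imread("pics/scene0.png")[155:265,185:455];cv2.imwrite("pics/sc.png",cv2.resize(a,None,fx=2.9,fy=2.9,interpolation=cv2.INTER_CUBIC))
E
```

```text
(no output)
```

View pics/tc.png

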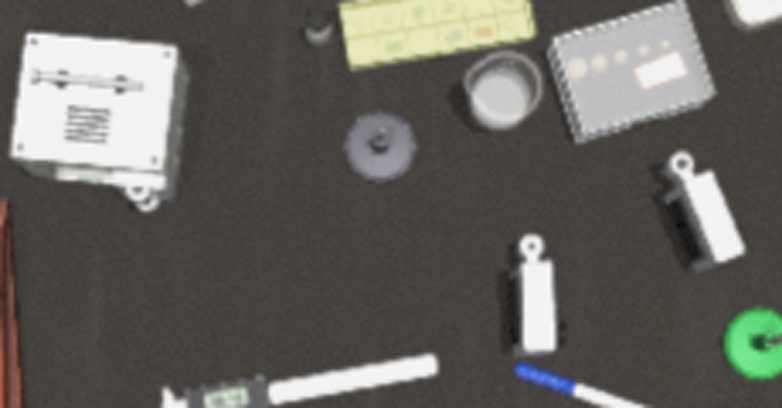

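View pics/sc.png

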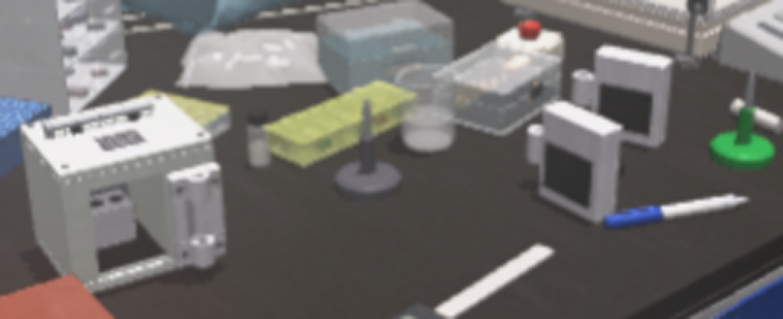

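Crops: in the top crop the pin tip is at (379,140). The D1 knuckle bore is at (531,246) and its top face runs (524,262)–(556,351). The D2 bore is at (681,164). The chamber roof corners are (28,35), (177,46), (165,168) and (13,155), with knuckle rings near (140,195). The scene crop shows both plugs (dark squares) facing left (+y), so both doors' own x points roughly along world +x.

```bash
python3 - <<'E'
from h import *
T=lambda p:[( (x+.5)/3.4-.5+225,(y+.5)/3.4-.5+130) for x,y in p]
S=lambda p:[( (x+.5)/2.9-.5+185,(y+.5)/2.9-.5+155) for x,y in p]
np.set_printoptions(precision=1,suppress=True)
for nm,bore,top in (("D1",(531,246),[(524,262),(553,261),(556,350),(527,352)]),("D2",(681,164),[(690,182),(714,171),(744,250),(719,262)])):
    k=onz("top",T([bore]),55)[0]; c=onz("top",T(top),85); m=c.mean(0); d=(k-m)[:2]
    e=(c[0]+c[1]-c[2]-c[3])[:2]/2
    print(nm,"bore",k,"mid",m,"dist",np.hypot(*d),"yaw",np.degrees(np.arctan2(d[1],d[0])),"edge yaw",np.degrees(np.arctan2(e[1],e[0])),"len",np.hypot(*e),"w",np.linalg.norm(c[0]-c[1]))
print("gauge tip",onz("top",T([(379,140)]),86),"foot",onz("top",T([(380,147)]),15))
print(tri(S([(367,98)])[0],T([(379,138)])[0]))
c=onz("top",T([(28,35),(177,46),(165,168),(13,155)]),112);print("ch",c)
ed=c[1]-c[2];print(np.degrees(np.arctan2(ed[1],ed[0])),np.linalg.norm(c[0]-c[1]))
ed=c[0]-c[3];print(np.degrees(np.arctan2(ed[1],ed[0])),np.linalg.norm(c[2]-c[3]))
print("rings",onz("top",T([(135,190),(147,201)]),90)) ; print(onz("top",T([(147,201)]),34))
print("beaker",onz("top",T([(498,100)]),0),"vial",onz("top",T([(320,40)]),10))
c=ctrl.calibration("wrist");print(c["mtx"],c["distortion"],c["R"],-np.array(c["R"]).T@np.array(c["t"]).ravel())
E
```

```text
D1 bore [ 516.5 -148.1   55. ] mid [ 465.6 -149.5   85. ] dist 51.00967338565862 yaw 1.531191870824729 edge yaw -0.5523072981525043 len 70.47997868483435 w 22.97297010153092
D2 bore [ 580.3 -274.2   55. ] mid [ 532.8 -293.9   85. ] dist 51.42705323761418 yaw 22.57456957035108 edge yaw 17.246911120992777 len 67.39394889321707 w 21.58925710740063
gauge tip [[601.3 -27.1  86. ]] foot [[608. -30.  15.]]
(array([602.9, -27.1,  86.4]), np.float64(0.35714892818324656))
ch [[688.9 247.8 112. ]
 [676.2 129.9 112. ]
 [579.3 140.6 112. ]
 [593.1 259.6 112. ]]
-6.280521319461503 118.62018437053548
-6.99381696617269 119.82378825917483
rings [[566.1 166.8  90. ]
 [557.  157.4  90. ]]
[[565.1 163.9  34. ]]
beaker [[ 648.5 -132.3    0. ]] vial [[702.6  17.9  10. ]]
[[334.8   0.  321.8]
 [  0.  334.8 196.1]
 [  0.    0.    1. ]] [0. 0. 0. 0. 0.] [[ 0.3 -1.  -0. ]
 [-0.9 -0.3  0.3]
 [-0.3 -0.1 -1. ]] [ 247.9 -604.6  374.1]
```

Emit:
carry_out(deltas=[0,0,7.7,0,0,0,-1,0,0,7.7,0,0,0,-1,0,0,0,0.0292,-0.0473,0.004,-1,0,0,0,0.0292,-0.0473,0.004,-1,0,0,0,0.0292,-0.0473,0.004,-1,0,0,0,0.0292,-0.0473,0.004,-1,0,0,0,0.0292,-0.0473,0.004,-1,0,0,0,0.0292,-0.0473,0.004,-1,0,0,0,0.0292,-0.0473,0.004,-1,0,0,0,0.0292,-0.0473,0.004,-1,0,0,0,0.0292,-0.0473,0.004,-1,0,0,0,0.0292,-0.0473,0.004,-1])

```text
clock: 1.6
eef_pos: [466.5, -148.3, 191.1]
tool_rot: [3.142, 0.0, 0.008]
force: [1.0, -0.5, -0.1]
width: 85.5
gripper_force: 0.0
```

Emit:
carry_out(deltas=[0,0,0,0,0,0,-1,0,0,0,0,0,0,-1])

```text
clock: 1.85
eef_pos: [465.4, -150.2, 191.1]
tool_rot: [3.141, 0.001, 0.008]
force: [-0.6, -1.3, 0.5]
width: 85.4
gripper_force: 0.0
```

```bash
python3 - <<'E'
from h import *
np.set_printoptions(precision=2,suppress=True)
s=ctrl.read_state();c=ctrl.calibration("wrist");im=ctrl.get_image("wrist");cv2.imwrite("pics/w1.png",im[...,::-1]);np.save("w1.npy",c)
print(s["clock"],s["eef_pos"],s["tool_rot"],c["R"],-c["R"].T@c["t"])
k=[465.6,-149.5,85];print(proj("wrist",[k,[516.5,-148.1,55],[602,-27,86]],c))
E
```

```text
1.85 [ 465.37 -150.22  191.09] [3.14 0.   0.01] [[ 0.01 -1.    0.  ]
 [-0.96 -0.01  0.28]
 [-0.28 -0.   -0.96]] [ 538.6  -148.77  334.58]
[[321.46 195.5 ]
 [320.27 125.6 ]
 [136.38  -5.32]]
```

View pics/w1.png

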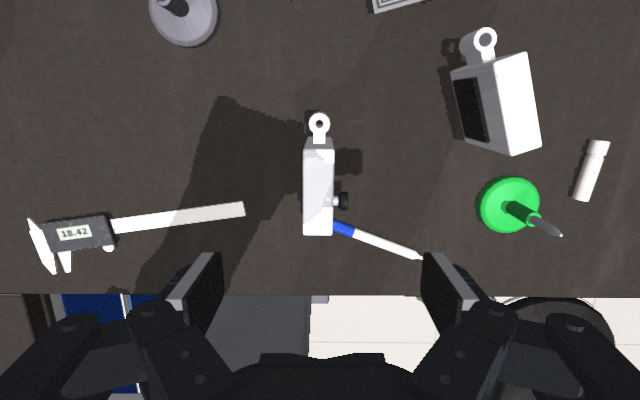

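The wrist picture shows the D1 bore (319,123) as small, while the D2 bore at (485,40) looks wider. I'll therefore gauge D2 first and move above it now.

Emit:
carry_out(deltas=[0,0,0,0.0166,0.036,0,-1,0,0,0,0.0166,0.036,0,-1,0,0,0,0.0166,0.036,0,-1,0,0,0,0.0166,0.036,0,-1,0,0,-9.75,0,0,0,-1,0,0,-9.75,0,0,0,-1,0,0,0,0,0,0,-1,0,0,0,0,0,0,-1])

```text
clock: 2.9
eef_pos: [532.6, -294.5, 191.4]
tool_rot: [3.141, 0.0, 0.344]
force: [-0.7, -0.3, 0.1]
width: 85.4
gripper_force: 0.0
```

```bash
python3 - <<'E'
from h import *
np.set_printoptions(precision=2,suppress=True)
s=ctrl.read_state();c=ctrl.calibration("wrist");im=ctrl.get_image("wrist");cv2.imwrite("pics/w2.png",im[...,::-1]);np.save("w2.npy",c)
print(s["clock"],s["eef_pos"],s["tool_rot"])
p=proj("wrist",[[532.8,-293.9,85],[580.3,-274.2,55]],c);print(p)
x,y=p.mean(0).astype(int);x0,y0=x-80,max(0,y-75)
a=im[y0:y0+150,x0:x0+160,::-1];print(x0,y0);cv2.imwrite("pics/w2c.png",cv2.resize(a,None,fx=4,fy=4,interpolation=cv2.INTER_CUBIC))
E
```

```text
2.9 [ 532.58 -294.46  191.36] [3.14 0.   0.34]
[[321.11 195.39]
 [318.04 125.03]]
239 85
```

View pics/w2c.png

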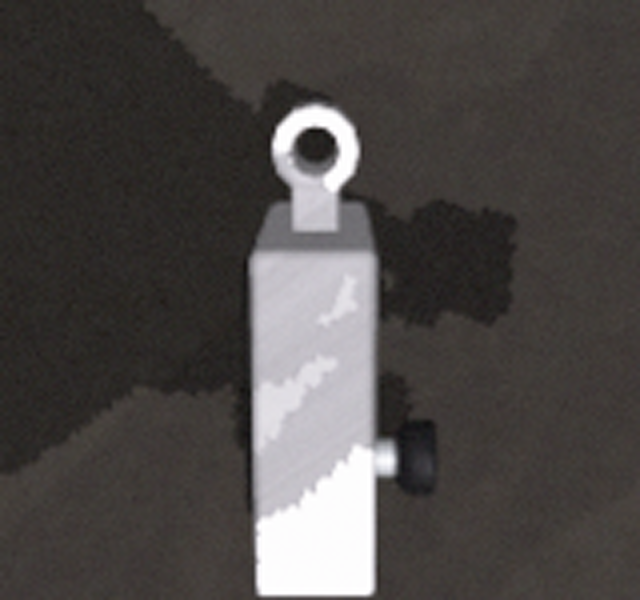

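The crop shows the D2 bore at (315,148), about 45 wide in a ring of 87 (roughly 9.5–10 mm). The top face corners are (250,255), (377,255), (373,596) and (258,596).

```bash
python3 - <<'E'
from h import *
np.set_printoptions(precision=2,suppress=True)
c=np.load("w2.npy",allow_pickle=True).item()
f=lambda P:[((x+.5)/4-.5+239,(y+.5)/4-.5+85) for x,y in P]
k=onz("w",f([(315.5,147)]),55,c)[0];q=onz("w",f([(250,253),(377,253),(374,596),(257,596)]),85,c);m=q.mean(0)
d=(k-m)[:2];e=(q[0]+q[1]-q[2]-q[3])[:2]/2
print(k,m,np.hypot(*d),np.degrees(np.arctan2(d[1],d[0])),np.hypot(*e),np.degrees(np.arctan2(e[1],e[0])),np.linalg.norm(q[0]-q[1]),np.linalg.norm(q[2]-q[3]))
w=cv2.imread("pics/w1.png");c=np.load("w1.npy",allow_pickle=True).item()
print("gauge foot w1",onz("w",[(183.5,12)],15,c))
t=np.radians(19.85)
E
```

```text
[ 582.91 -272.81   55.  ] [ 534.1  -290.26   85.  ] 51.8391401813846 19.675141252920714 68.99485616913842 19.825898494337274 23.698307411996975 23.534888099094
gauge foot w1 [[607.48 -30.42  15.  ]]
```

Emit:
carry_out(deltas=[0,0,0,0.0015,-0.002,0.03,-1,0,0,0,0,0,0.04,-1,0,0,0,0,0,0.04,-1,0,0,0,0,0,0.023,-1,0,0,0,0,0,0,1,0,0,0,0,0,0,1,0,0,0,0,0,0,1,0,0,0,0,0,0,1,0,0,0,0,0,0,1,0,0,0,0,0,0,1])

```text
clock: 4.2
eef_pos: [534.8, -291.1, 59.8]
tool_rot: [3.14, -0.001, 0.348]
force: [-1.2, 2.0, 6.2]
width: 23.0
gripper_force: 59.0
```

Emit:
carry_out(deltas=[0,0,0,0,0,-0.02,1,0,0,0,0,0,-0.038,1,0,0,0,0,0,-0.038,1,0,0,8.83,0,0,0,1,0,0,8.83,0,0,0,1,0,0,8.83,0,0,0,1])

```text
clock: 4.95
eef_pos: [533.9, -290.9, 154.6]
tool_rot: [-3.142, -0.0, -0.119]
force: [0.1, -0.3, -1.2]
width: 23.2
gripper_force: 59.2
```

Emit:
carry_out(deltas=[0,0,0,-0.0046,-0.0336,0,1,0,0,0,-0.0046,-0.0336,0,1,0,0,0,-0.0046,-0.0336,0,1,0,0,0,-0.0046,-0.0336,0,1,0,0,0,-0.0046,-0.0336,0,1,0,0,0,-0.0046,-0.0336,0,1,0,0,0,-0.0046,-0.0336,0,1,0,0,0,-0.0046,-0.0336,0,1,0,0,0,0,0,0,1,0,0,0,0,0,0,1])

```text
clock: 6.2
eef_pos: [528.1, -20.4, 154.5]
tool_rot: [3.141, -0.0, -0.114]
force: [0.7, -0.5, -2.7]
width: 23.1
gripper_force: 59.5
```

```bash
python3 - <<'E'
from h import *
np.set_printoptions(precision=2,suppress=True)
s=ctrl.read_state();c=ctrl.calibration("wrist");im=ctrl.get_image("wrist");cv2.imwrite("pics/w3.png",im[...,::-1]);np.save("w3.npy",c)
print(s["clock"],s["eef_pos"],s["tool_rot"],s["force"],s["width"])
for n in("scene","top"): cv2.imwrite(f"pics/{n}3.png",ctrl.get_image(n)[...,::-1])
print(proj("w",[[580,-26,150],[606,-29,86]],c))
a=im[0:200,200:450,::-1];cv2.imwrite("pics/w3c.png",cv2.resize(a,None,fx=3,fy=3,interpolation=cv2.INTER_CUBIC))
E
```

```text
6.2 [528.12 -20.41 154.47] [ 3.14 -0.   -0.11] [ 0.67 -0.46 -2.68] 23.067998593741283
[[322.7  147.02]
 [322.34  88.69]]
```

View pics/w3c.png

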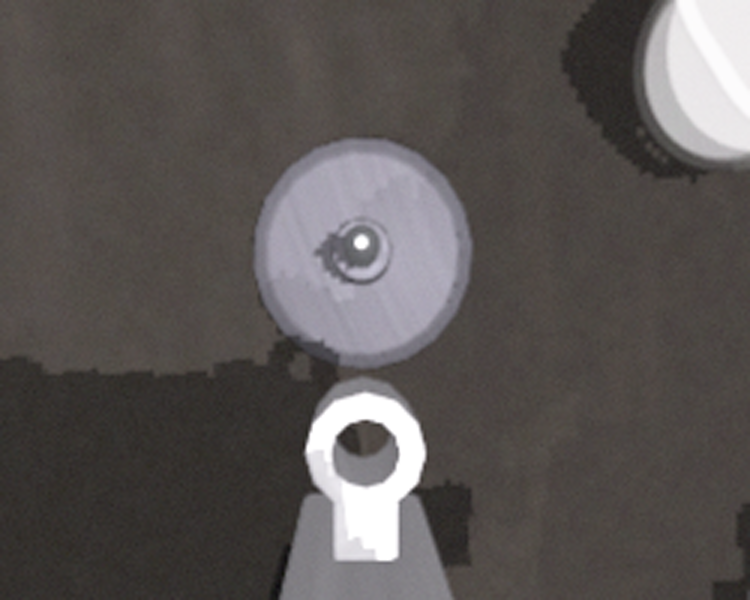

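The view shows the pin tip at (361,242), the foot centred at (362,252), and the bore's upper rim centre at (366,453).

```bash
python3 - <<'E'
from h import *
np.set_printoptions(precision=2,suppress=True)
c=np.load("w3.npy",allow_pickle=True).item()
f=lambda P:[((x+.5)/3-.5+200,(y+.5)/3-.5) for x,y in P]
b=onz("w",f([(366,453)]),149.7,c)[0]
for n,p,z in(("tip",(361.5,242),86),("collar",(361,250),50),("foot",(362.5,252),10)):
    g=onz("w",f([p]),z,c)[0];d=(g-b)[:2];a=-.114
    print(n,g,"bore",b,"tool dx,dy",d@[np.cos(a),np.sin(a)],d@[np.sin(a),-np.cos(a)])
print(np.linalg.norm(np.diff(onz("w",f([(332,453),(399,453)]),149.7,c),axis=0)),(b-[528.12,-20.41,0])[:2]@np.array([[np.cos(a),np.sin(a)],[np.sin(a),-np.cos(a)]]).T)
E
```

```text
tip [610.88 -28.24  86.  ] bore [578.4  -25.36 149.7 ] tool dx,dy 32.5939428226233 -0.8287569863145458
collar [610.86 -28.01  50.  ] bore [578.4  -25.36 149.7 ] tool dx,dy 32.54964685924449 -1.0566419249633179
foot [611.94 -28.4   10.  ] bore [578.4  -25.36 149.7 ] tool dx,dy 33.66701675548243 -0.7895105360839216
9.92020150765234 [50.52 -0.8 ]
```

Emit:
carry_out(deltas=[0,0,0,0.011,-0.0003,0,1,0,0,0,0.011,-0.0003,0,1,0,0,0,0.0105,-0.0003,0,1,0,0,0,0,0,0.015,1,0,0,0,0,0,0.012,1,0,0,0,0,0,0,1,0,0,0,0,0,0,1])

```text
clock: 7.22
eef_pos: [560.3, -22.6, 127.2]
tool_rot: [3.142, 0.0, -0.114]
force: [0.6, -0.1, -1.9]
width: 23.0
gripper_force: 59.4
```

```bash
python3 - <<'E'
from h import *
np.set_printoptions(precision=2,suppress=True)
s=ctrl.read_state();c=ctrl.calibration("wrist");im=ctrl.get_image("wrist");np.save("w4.npy",c)
print(s["clock"],s["eef_pos"],s["tool_rot"],s["force"],s["width"])
a=im[90:220,260:385,::-1];a=cv2.resize(a,None,fx=4,fy=4,interpolation=cv2.INTER_CUBIC);cv2.imwrite("pics/w4c.png",a)
zm=s["eef_pos"][2]-154.47+149.7;e=s["eef_pos"];ang=s["tool_rot"][2];b=e[:2]+50.5*np.array([np.cos(ang),np.sin(ang)])-.8*np.array([np.sin(ang),-np.cos(ang)])
for z in(zm,zm-30,86,76): print(z,(proj("w",[[*b,z]],c)-[260,90]+.5)*4-.5)
E
```

```text
7.225 [560.35 -22.59 127.2 ] [ 3.14  0.   -0.11] [ 0.59 -0.06 -1.92] 23.00971159620009
122.43021430084681 [[248.47 244.17]]
92.43021430084681 [[248.27 209.84]]
86 [[248.24 203.88]]
76 [[248.19 195.38]]
```

View pics/w4c.png

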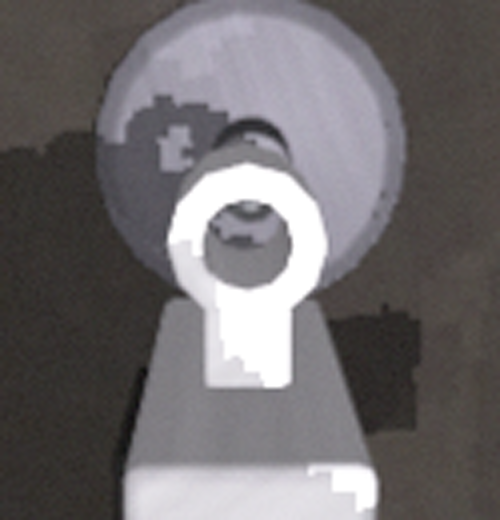

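The pin nose shows through the bore at about (248,208), which agrees with the prediction. I'll lower carefully.

Emit:
carry_out(deltas=[0,0,0,0,0,0.005,1,0,0,0,0,0,0.005,1,0,0,0,0,0,0.005,1,0,0,0,0,0,0,1])

```text
clock: 7.78
eef_pos: [560.1, -22.6, 111.8]
tool_rot: [3.141, 0.001, -0.114]
force: [-0.5, 0.4, -2.2]
width: 22.8
gripper_force: 59.5
```

Emit:
carry_out(deltas=[0,0,0,0,0,0.003,1,0,0,0,0,0,0.003,1,0,0,0,0,0,0.003,1,0,0,0,0,0,0,1])

```text
clock: 8.28
eef_pos: [560.4, -22.6, 103.0]
tool_rot: [3.142, 0.0, -0.114]
force: [-0.1, -0.7, -1.8]
width: 23.0
gripper_force: 59.5
```

Emit:
carry_out(deltas=[0,0,0,0,0,0.005,1,0,0,0,0,0,0.005,1,0,0,0,0,0,0.004,1,0,0,0,0,0,0,1])

```text
clock: 8.78
eef_pos: [560.3, -22.6, 88.9]
tool_rot: [3.142, 0.001, -0.114]
force: [0.2, -0.4, -3.0]
width: 23.5
gripper_force: 59.5
```

Emit:
carry_out(deltas=[0,0,0,0,0,0.0015,1,0,0,0,0,0,0.0015,1,0,0,0,0,0,0.001,1,0,0,0,0,0,0,1])

```text
clock: 9.28
eef_pos: [560.6, -22.6, 85.3]
tool_rot: [3.142, -0.0, -0.114]
force: [0.8, 0.3, -2.0]
width: 22.9
gripper_force: 59.5
```

Emit:
carry_out(deltas=[0,0,0,0,0,0.0006,1,0,0,0,0,0,0.0005,1,0,0,0,0,0,0,1])

```text
clock: 9.65
eef_pos: [560.6, -22.6, 84.6]
tool_rot: [-3.142, -0.0, -0.114]
force: [-1.7, -0.5, 3.1]
width: 22.9
gripper_force: 60.1
```

Emit:
carry_out(deltas=[0,0,0,0,0,0.0006,1,0,0,0,0,0,0,1])

```text
clock: 9.9
eef_pos: [560.5, -22.6, 84.3]
tool_rot: [-3.141, -0.0, -0.114]
force: [-3.5, 0.1, 7.6]
width: 22.7
gripper_force: 60.8
```

D2 is fully down on the collar, with contact at TCP z≈84.5, so D2 is the good door. I'll lift it and carry it to a stand-off in front of the chamber.

Emit:
carry_out(deltas=[0,0,0,0,0,-0.012,1,0,0,0,0,0,-0.02,1,0,0,0,0,0,-0.02,1,0,0,0,-0.0184,-0.031,0,1,0,0,0,-0.0184,-0.031,0,1,0,0,0,-0.0184,-0.031,0,1,0,0,0,-0.0184,-0.031,0,1,0,0,0,-0.0184,-0.031,0,1,0,0,0,-0.0184,-0.031,0,1,0,0,0,0,0,0,1,0,0,0,0,0,0,1])

```text
clock: 11.28
eef_pos: [472.5, 174.3, 135.9]
tool_rot: [3.141, -0.001, -0.114]
force: [-0.5, -0.4, -2.2]
width: 22.8
gripper_force: 59.6
```

```bash
python3 - <<'E'
from h import *
np.set_printoptions(precision=3,suppress=True)
s=ctrl.read_state();c=ctrl.calibration("wrist");im=ctrl.get_image("wrist");np.save("w5.npy",c);cv2.imwrite("pics/w5.png",im[...,::-1])
print(s["clock"],s["eef_pos"],s["tool_rot"],s["force"],s["width"])
print(proj("w",[[567,164,90],[522,169,130]],c))
a=im[0:200,190:450,::-1];a=cv2.resize(a,None,fx=3,fy=3,interpolation=cv2.INTER_CUBIC);cv2.imwrite("pics/w5c.png",a)
E
```

```text
11.275 [472.514 174.334 135.909] [ 3.141 -0.001 -0.114] [-0.454 -0.399 -2.196] 22.764733725671665
[[322.276  54.15 ]
 [322.755 151.963]]
```

View pics/w5c.png

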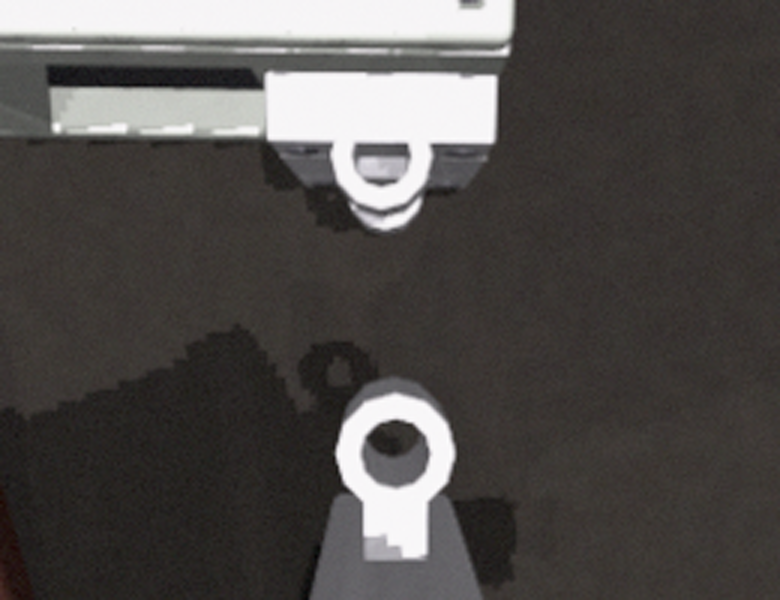

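The view shows the upper chamber knuckle ring centre at (382,157), the block front edge at (266..497,142) nearly level, and the door bore at (395.5,453). A red book corner appears at far lower left, (0–30,500–600).

```bash
python3 - <<'E'
from h import *
np.set_printoptions(precision=2,suppress=True)
c=np.load("w5.npy",allow_pickle=True).item()
f=lambda P:[((x+.5)/3-.5+190,(y+.5)/3-.5) for x,y in P]
a=-.114;M=np.array([[np.cos(a),np.sin(a)],[np.sin(a),-np.cos(a)]])
b=onz("w",f([(395.5,453)]),131.4,c)[0]
r=onz("w",f([(382,157)]),90,c)[0];print("bore",b,"ring",r,"tool d",M@(r-b)[:2], "bore-tcp",M@(b[:2]-[472.5,174.3]))
q=onz("w",f([(331,157),(433,157)]),90,c);print("ring dia",np.linalg.norm(q[0]-q[1]))
for nm,P,z in(("roof",[(0,39),(505,46)],112),("block",[(266,142),(497,142)],90)):
    q=onz("w",f(P),z,c);e=(q[0]-q[1])[:2];print(nm,q,np.hypot(*e),np.degrees(np.arctan2(-e[0],e[1])))
print("lower ring front",onz("w",f([(386,231)]),34,c),"book",onz("w",f([(5,500),(25,590)]),30,c))
E
```

```text
bore [522.85 169.47 131.4 ] ring [568.35 166.63  90.  ] tool d [45.52 -2.35] bore-tcp [50.57 -0.93]
ring dia 17.80294177705291
roof [[588.24 221.51 112.  ]
 [578.82 146.54 112.  ]] 75.5543850302626 -7.164211872492666
block [[573.02 186.38  90.  ]
 [568.48 146.48  90.  ]] 40.15924296199752 -6.4884329137596435
lower ring front [[559.48 167.45  34.  ]] book [[507.04 270.29  30.  ]
 [483.26 270.41  30.  ]]
```

Emit:
carry_out(deltas=[0,0,0,0,-0.0012,0.016,1,0,0,0,0,-0.0012,0.016,1,0,0,0,0,0,0.016,1,0,0,0,0,0,0.0164,1,0,0,0,0.01,0,0,1,0,0,0,0.01,0,0,1,0,0,0,0.006,0,0,1,0,0,0,0,0,0,1,0,0,0,0,0,0,1])

```text
clock: 12.45
eef_pos: [497.9, 174.3, 71.4]
tool_rot: [-3.142, 0.0, -0.114]
force: [-1.6, -0.7, -2.0]
width: 23.0
gripper_force: 59.5
```

```bash
python3 - <<'E'
from h import *
np.set_printoptions(precision=2,suppress=True)
s=ctrl.read_state();c=ctrl.calibration("wrist");im=ctrl.get_image("wrist");np.save("w6.npy",c)
print(s["clock"],s["eef_pos"],s["tool_rot"],s["force"],s["width"])
S=ctrl.get_image("scene")
a=cv2.resize(im[60:200,250:400,::-1],(600,560),interpolation=cv2.INTER_CUBIC);cv2.imwrite("pics/w6c.png",a)
b=cv2.resize(S[170:270,180:300,::-1],(672,560),interpolation=cv2.INTER_CUBIC);cv2.imwrite("pics/s6c.png",b)
E
```

```text
12.45 [497.85 174.25  71.42] [-3.14  0.   -0.11] [-1.63 -0.66 -2.01] 23.032654545135973
```

View pics/w6c.png

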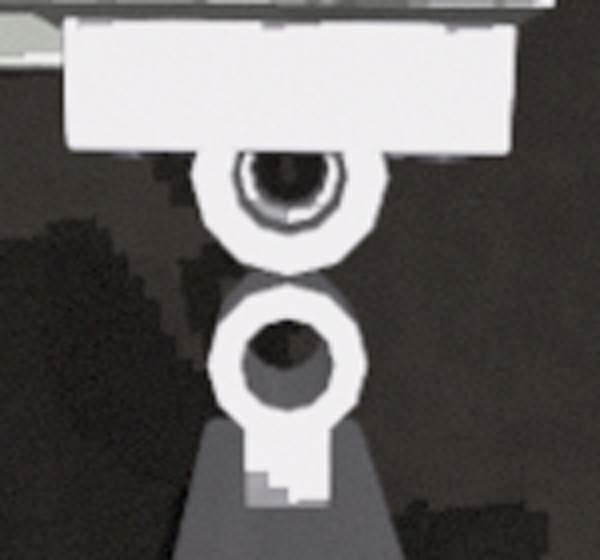

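The view shows the upper ring centre at (289,175) and the door bore at (287,364). They are laterally aligned to about 0.3 mm, so I'll advance, slowing down near contact.

Emit:
carry_out(deltas=[0,0,0,0.006,0,0,1,0,0,0,0.006,0,0,1,0,0,0,0.004,0,0,1,0,0,0,0,0,0,1,0,0,0,0,0,0,1])

```text
clock: 13.18
eef_pos: [513.8, 172.3, 71.1]
tool_rot: [3.141, 0.0, -0.114]
force: [-0.5, 1.1, -2.5]
width: 22.8
gripper_force: 59.5
```

Emit:
carry_out(deltas=[0,0,0,0.001,0,0,1,0,0,0,0.001,0,0,1,0,0,0,0,0,0,1])

```text
clock: 13.55
eef_pos: [516.1, 172.2, 71.2]
tool_rot: [-3.142, -0.0, -0.114]
force: [-0.3, 0.3, -1.1]
width: 22.9
gripper_force: 59.5
```

Emit:
carry_out(deltas=[0,0,0,0.0007,0,0,1,0,0,0,0.0006,0,0,1,0,0,0,0,0,0,1])

```text
clock: 13.92
eef_pos: [517.4, 172.0, 71.2]
tool_rot: [-3.142, -0.0, -0.114]
force: [-0.2, 1.4, -2.4]
width: 23.3
gripper_force: 59.5
```

Emit:
carry_out(deltas=[0,0,0,0.0005,0,0,1,0,0,0,0,0,0,1,0,0,0,0,0,0,1])

```text
clock: 14.3
eef_pos: [517.8, 172.0, 71.2]
tool_rot: [-3.142, -0.0, -0.114]
force: [0.1, -0.2, -2.9]
width: 22.9
gripper_force: 59.5
```

Emit:
carry_out(deltas=[0,0,0,0.0005,0,0,1,0,0,0,0,0,0,1,0,0,0,0.0005,0,0,1,0,0,0,0,0,0,1])

```text
clock: 14.8
eef_pos: [518.5, 171.8, 71.1]
tool_rot: [3.141, 0.001, -0.114]
force: [-1.2, -0.7, -1.3]
width: 22.8
gripper_force: 59.5
```

Emit:
carry_out(deltas=[0,0,0,0.0005,0,0,1,0,0,0,0,0,0,1,0,0,0,0.0005,0,0,1,0,0,0,0,0,0,1])

```text
clock: 15.3
eef_pos: [518.8, 171.6, 71.1]
tool_rot: [3.141, 0.002, -0.114]
force: [-3.5, -0.9, -0.4]
width: 22.6
gripper_force: 59.8
```

Emit:
carry_out(deltas=[0,0,0,0.0005,0,0,1,0,0,0,0.0005,0,0,1,0,0,0,0,0,0,1,0,0,0,0,0,0,1])

```text
clock: 15.8
eef_pos: [518.8, 171.6, 71.1]
tool_rot: [3.141, 0.004, -0.114]
force: [-5.8, -0.6, 1.6]
width: 23.0
gripper_force: 60.1
```

```bash
python3 - <<'E'
from h import *
np.set_printoptions(precision=2,suppress=True)
c=ctrl.calibration("wrist");im=ctrl.get_image("wrist")
for i in range(4):
    s=ctrl.read_state();print(s["clock"],s["eef_pos"],s["tool_rot"],s["force"],s["torque"],s["width"]);ctrl.get_image("wrist")
cv2.imwrite("pics/w7.png",im[...,::-1])
e=s["eef_pos"];a=-.114
b=e[:2]+50.55*np.array([np.cos(a),np.sin(a)])-.9*np.array([np.sin(a),-np.cos(a)])
print("bore est",b,"pix@67",proj("w",[[*b,67]],c),"ring90",proj("w",[[*b,90]],c))
# fit upper-knuckle ring bore edge: dark hole inside white
g=cv2.cvtColor(im,cv2.COLOR_RGB2GRAY);x,y=proj("w",[[*b,90]],c)[0].astype(int)
_,t=cv2.threshold(g[y-25:y+25,x-30:x+30],150,255,cv2.THRESH_BINARY)
for r in t[::2]: print("".join("#" if v else "." for v in r))
print(x-30,y-25)
E
```

```text
15.85 [518.81 171.57  71.03] [ 3.14  0.   -0.11] [-6.1  -0.02  2.38] [-0.17  1.43 -0.08] 22.753860567825804
15.9 [518.8  171.56  71.04] [ 3.14  0.   -0.11] [-6.3  -0.3   1.93] [-0.15  1.34  0.01] 22.937275856199996
15.95 [518.78 171.56  71.04] [ 3.14  0.   -0.11] [-7.51 -1.31  1.49] [-0.1   1.38 -0.05] 23.015787868334154
16.0 [518.81 171.56  71.05] [ 3.14  0.   -0.11] [-6.41 -0.94  2.09] [-0.16  1.39 -0.03] 22.585814483538964
bore est [569.13 166.7 ] pix@67 [[321.57 150.88]] ring90 [[321.64 160.4 ]]
############################################################
############################################################
############################################################
############################################################
############################################################
############################################################
############################################################
############################################################
############################################################
##############################################
[... 237 characters left out ...]
.....##########......
.......##########......##############.......##########......
........##########...........###............##########......
........##########.........................##########.......
..........#########.......................##########........
...........##########....................###########........
...........############...............#############.........
.............###############.....#################..........
..............##################################............
................#############################...............
..................#########################.................
.....................####################...................
291 135
```

Emit:
carry_out(deltas=[0,0,0,0.0006,0,0,1,0,0,0,0,0,0,1,0,0,0,0.0006,0,0,1,0,0,0,0,0,0,1,0,0,0,0,0,0,1,0,0,0,0,0,0,1])

```text
clock: 16.8
eef_pos: [518.8, 171.6, 71.0]
tool_rot: [3.141, 0.006, -0.113]
force: [-8.6, -0.6, 4.1]
width: 23.0
gripper_force: 60.4
```

```bash
python3 - <<'E'
from h import *
np.set_printoptions(precision=4,suppress=True)
for i in range(3):
    s=ctrl.read_state();print(s["clock"],s["eef_pos"],s["tool_rot"],s["force"],s["torque"],s["width"]);im=ctrl.get_image("wrist")
a=cv2.imread("pics/w7.png");print("image shift",cv2.phaseCorrelate(np.float32(cv2.cvtColor(a[60:240,240:400],6)),np.float32(cv2.cvtColor(im[60:240,240:400,::-1].copy(),6))))
E
```

```text
16.8 [518.8441 171.5734  71.0275] [ 3.1405  0.0058 -0.1134] [-8.5532 -0.6363  4.0793] [-0.1032  1.8115 -0.0822] 23.047571504592458
16.85 [518.8392 171.5591  71.0354] [ 3.1405  0.0058 -0.1134] [-7.6783  0.501   3.7943] [-0.0831  1.8044 -0.0406] 23.49347774323842
16.9 [518.8549 171.5577  71.0435] [ 3.1405  0.0058 -0.1134] [-7.8428  0.4731  4.8484] [-0.1357  1.7691 -0.0285] 23.165444793361402
image shift ((0.07176341504538186, 0.22170085212378865), 1.0123730345567068)
```

```bash
python3 -c "
from cell import ctrl
print(ctrl.finish_job())"
```

```text
the job is handed in; nothing more can be done
None
```

I handed the job in with the good door (D2) still gripped, upright and clear of the bench: it had gone fully down onto the gauge collar, and I then pushed it into the chamber's hinge seat until it stopped moving, at about 8 N. The other door was never touched or gauged and still stands on the bench; the job took about 17 s of the 64 s, and I have not seen the verdict.

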